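Set a chipper counter-knife against the stops of a magnetic chuck

ROBOT

A 6-joint arm with a two-finger parallel gripper is mounted at the origin on the work surface. World frame = base frame: x ahead of the robot, y to its left, z up, the work surface at z = 0. Lengths are in m, angles in degrees, forces in N, time in s.
With the tool pointing down it reaches from about 0.4 to 0.825 m from the base axis. Payload 7 kg.
Tool frame: the origin (TCP) lies on the centre line of the jaws, within the pads' length; the fingertips stand 19 mm ahead of it and the grasp point (between the pads) is the TCP (r.tips_ahead is the distance from the TCP to the fingertips, in m); z points along the fingers, y is the line along which they close (so a half turn about z gives the same grasp; the last joint's range is limited). The gripper opens to 88 mm and grips with 3 to 60 N. Pads are 19 mm wide; open, the fingers measure 130 mm over their backs; the gripper's body (78 mm by 193 mm) begins 47 mm behind the grasp point.
Start: joints at [90.075, 20.546, 0.682, 0, -70.136, -16.507], TCP at [0.191, 0.647, 0.207] pointing down, gripper open.
Joint ranges: [-176.03, 176.03], [-82.01, 121.73], [-58.28, 71.71], [-173.87, 95.51], [-174.79, -0.11], [-173.66, 173.66]. Speed limits (degrees/s): [136.94, 136.94, 172.46, 180, 180, 180].

INTERFACE

Orientations are given as [roll, pitch, yaw] about the fixed x, y, z axes, in that order (R = Rz(yaw) Ry(pitch) Rx(roll)).
In Python, from plant import r, viewer, close_job gives the robot as it stands. The module is installed in compiled form; this text tells all that it offers.
- The arm moves only by the tool arm_command, never from a script. Its arguments are lists of equal length, an entry for each row: "travel": the shift along the world's x, y, z scaled (see below), a list of three; "delta_rot": the turn, a rotation vector about the world's x, y, z scaled (see below), a list of three. In form: {"travel": [[dx, dy, dz], ...], "delta_rot": [[rx, ry, rz], ...]}. A call has 1 to 20 rows; each row is the pose to reach, as a shift and turn from the pose commanded when the call began; what a row does not reach only later rows make up. The controller multiplies each number of a shift by 0.5 m and each number of a turn by 90 degrees. A row lasts 1/8 s, in which the tool goes at most 62.5 mm and 10.7 degrees, less where a joint would pass 70% of its speed; a pose out of reach is approached as far as the arm can. A call with a number of a shift or a turn outside -1 to 1 is refused whole. A call with a gripper value outside its range is refused whole. "grip" is the opening, from 0 (shut) to 1 (fully open), set as the call begins (left out, the last holds). The fingers move at their own pace and stop on an object; "newtons" is the grip in N (left out, the last holds). Time passes only in rows, so rows that repeat a pose let the fingers close. It gives the time, the measured TCP pose, the force, the opening and the grip force at its end, in the units of the state.
- r.get_state(): the state, without advancing time (a new reading comes with each control period).
- viewer.capture(name): name is "scene" or "top"; returns a dict with "img" (480x640x3 uint8, red, green, blue), "camera_matrix" (3x3 intrinsics, pixels), "R" (3x3) and "t" (3): a world point X has camera coordinates R X + t. Camera axes: x right, y down, z forward; pixel columns grow to the right and rows downward; lengths in m; the calibration is good to about 2 mm. A picture is of the moment at which its call begins. There is no depth.
- close_job(): hands the job in; it is judged then, once.
The state is a dict: "time_s": time; "joints": joint angles; "qd": joint speeds; "joint_torque": joint torques, N m; "tcp_pos": TCP position; "eef_rot": TCP orientation; "contact_force": force on the tool from outside, world axes, zero at the start; "moment": the same for the moment, N m; "gripper_width": finger opening in m; "gripper_force": force on a finger pad.
Only numpy, scipy, OpenCV 4.12 (cv2) and the standard library are available. Lean on these libraries where they do the work, as an engineer would, in place of code of your own. Each camera call takes 0.05 s, during which the arm holds its last target. There are 200 camera calls.

TASK

Set up the bright steel counter-knife that lies on the magnetic chuck for dressing: with your fingertips slide it over the chuck's face until its long edge lies flush along the back rail and its left end is up against the end stop, then push the red-knobbed magnet lever at the chuck's right end all the way over, away from the robot, to its far stop. Only push: do not lift the knife, do not throw the lever before the knife is against both stops, and leave the other things on the bench where they are.

Things in the scene. Friction and masses are not known exactly. Their poses are not given: they have to be found in the camera images.
- counter_knife: the work: a bright flat steel bar, blunt square edges, two bolt holes, 50 (its x) x 160 (its y) x 12 mm thick, 0.6-0.9 kg, loose on the chuck's face, magnet off; a few newtons slide it. Origin: centre of its underside. Against both stops the origin is at x +50, y +70, z 70 mm in the chuck's frame, its y axis along the chuck's
- chuck: magnetic chuck clamped to the bench: steel block 150 (its x) x 300 (its y) x 70 mm tall, flat striped top face. Origin: centre of its underside; x away from the robot (give or take its yaw), y to the left. Face open at front and right. Clamps up to 33 mm high reach 125 mm from its centre line in front and behind. The magnet's pull is not simulated: the knife still slides with the lever on
- back_rail (a point): middle of the back rail's inner face at the level of the chuck's top face: x +75, y 0, z 70 mm in the chuck's frame. The rail runs along the whole far long side, is 10 mm thick and stands 10 mm above the face
- end_stop (a point): point on the inner face of the end stop at the chuck's left end, level with the top face: x +50, y +150, z 70 mm in the chuck's frame. The stop is a plate 9 mm thick, from x -15 to +85 mm, standing 10 mm above the face
- magnet_lever (a joint): magnet lever at the chuck's right end, rad: 0 off, leaning 0.85 rad from vertical towards the robot; 1.7 on, at its far stop, leaning 0.85 rad the other way (chuck's +x). Starts at 0 to 0.25. Axis parallel to the chuck's y through x -30, z 36 mm; a 12 mm round rod in the plane y -184 mm, ending in a ball knob. About 4 N at the knob moves it; it stays where left
- lever_knob (a point): centre of the lever's red ball knob, 28 mm across, 105 mm from the lever's axis
- worn_knife: bystander: a second, brown, worn counter-knife lying flat on the bench (NOT the one to set up), 50 x 160 x 12 mm, origin at the centre of its underside
- grinding_disc: bystander: a dark grinding disc with an orange label, 125 mm across, 6 mm thick, flat on the bench, origin under its centre
- swarf_brush: bystander: a wooden bench brush with black bristles, 150 x 30 x 33 mm, lying on its bristles, origin under its centre, length along its x
- dressing_stick: bystander: a grey-green abrasive dressing stick, 25 x 120 x 25 mm, lying on the bench in front of the chuck, origin under its centre, length along its y
- bolt_a: bystander: a steel bolt standing on its head beyond the chuck's left (+y) end, 21 mm across the head, 44 mm tall, origin under its centre
- bolt_b: bystander: the second such bolt, standing near the first
- screwdriver: bystander: a screwdriver with a red handle lying on the black rubber mat at the left, about 200 mm long
- spray_can: bystander: a spray can, 60 mm across, 180 mm tall, standing at the far left, origin under its centre
There are look-alikes about, which are no part of the job. What is meant by the counter_knife is not turquoise or yellow, and is the larger of those in its own colour.

How it is judged (in metres and radians):
On the way, in this order (a step that is already met when the one before it is completed fails the run):
1. the counter-knife lies flush along the back rail and against the end stop, the magnet lever still off (x of counter_knife in the frame of chuck above 0.0475 m and y of counter_knife in the frame of chuck above 0.0675 m and angle between the y axis of counter_knife and the y axis of chuck, either way round below 0.02 rad and z of counter_knife in the frame of chuck below 0.073 m and angle between counter_knife's own z axis and vertical below 0.02 rad and value of joint magnet_lever below 0.5 rad), for 0.2 s.
2. the magnet lever is thrown over to its far stop (value of joint magnet_lever above 1.6 rad), for 0.2 s.
At the end, for the whole second after the job is handed in: the counter-knife lies flat on the chuck, its long edge within 2.5 mm of the back rail and parallel to it within 0.02 rad, its left end within 2.5 mm of the end stop, at rest; the magnet lever is at 1.6 rad or more (its far stop is 1.7) (x of counter_knife in the frame of chuck above 0.0475 m and y of counter_knife in the frame of chuck above 0.0675 m and angle between the y axis of counter_knife and the y axis of chuck, either way round below 0.02 rad and z of counter_knife in the frame of chuck below 0.073 m and angle between counter_knife's own z axis and vertical below 0.02 rad and value of joint magnet_lever above 1.6 rad and linear speed of counter_knife below 0.01 m/s); the robot touches nothing.
It fails at once if the counter-knife is lifted more than 6 mm off the chuck's face or tipped more than 0.12 rad (z of counter_knife in the frame of chuck above 0.076 m or angle between counter_knife's own z axis and vertical above 0.12 rad).
It fails at once if the magnet lever is thrown past upright before the knife is against both stops (value of joint magnet_lever above 0.85 rad and not (x of counter_knife in the frame of chuck above 0.045 m and y of counter_knife in the frame of chuck above 0.065 m and angle between the y axis of counter_knife and the y axis of chuck, either way round below 0.04 rad)).
It fails at once if another thing on the bench is moved by more than 20 mm (distance of any of worn_knife, grinding_disc, swarf_brush, dressing_stick, bolt_a, bolt_b, screwdriver, spray_can from where it was at the start of the episode above 0.02 m).
It also fails if it takes over 72 s, if anything falls off the work surface, if the arm or the gripper's body presses on something with over 40 N, if the wrist force passes 120 N, or if a joint passes its speed limit or range.

## Working session

There is one attempt and no reset: what is moved stays moved. The work goes in short steps, Python scripts to look and compute and a tool call to move; the robot and the scene stay as the last step left them, time stands still between calls to the robot, and variables do not carry over. Pictures are saved under pics/ and viewed, at most 10 in all, crops included, and the job is handed in when it is done.

Besides the shell and the picture viewer there is one more tool, called after "Emit:" by a JSON object that holds its "op" and its "data". arm_command: Moves the arm, as the interface text tells. Shifts and turns lie within -1 to 1; 1 stands for 0.5 m of shift or 90 degrees of turn. Its arguments: {"type":"object","properties":{"travel":{"type":"array"},"delta_rot":{"type":"array"},"grip":{"type":"number"},"newtons":{"type":"number"}},"required":["travel","delta_rot"]}

```bash
mkdir -p pics; python3 - <<'E'
from plant import r,viewer
import cv2,pickle
d={}
for n in("scene","top"):
    c=viewer.capture(n);d[n]=c;cv2.imwrite(f"pics/{n}0.png",c["img"][:,:,::-1]);print(n,c["camera_matrix"].tolist(),c["R"].round(4).tolist(),c["t"].round(4).tolist())
pickle.dump(d,open("c0.pkl","wb"))
s=r.get_state();print(s,r.tips_ahead)
E
```

```text
scene [[567.9520575357855, 0.0, 321.5183626320801], [0.0, 567.9520575357855, 237.5816099453243], [0.0, 0.0, 1.0]] [[-0.2754, 0.9611, -0.0183], [0.5698, 0.1479, -0.8084], [-0.7742, -0.2331, -0.5884]] [0.0626, -0.2078, 1.8882]
top [[516.3424357627462, 0.0, 310.54869960764705], [0.0, 516.3424357627462, 243.4125727739041], [0.0, 0.0, 1.0]] [[-0.0272, -0.9992, -0.0283], [-0.9881, 0.0312, -0.1505], [0.1513, 0.0239, -0.9882]] [0.1263, 0.498, 1.2378]
{'time_s': 0.1, 'joints': array([ 9.00741504e+01,  2.05860014e+01,  6.36622009e-01, -1.75675654e-02,
       -7.01362952e+01, -1.65054579e+01]), 'qd': array([-0.01268742, -0.03795075,  0.12021718,  0.07661247, -0.01948857,
       -0.0301225 ]), 'joint_torque': array([-2.24352902e-03, -5.84158587e+01,  2.93751329e+01,  7.01546654e+00,
        1.01418103e-02, -5.26137683e-05]), 'tcp_pos': array([0.19084814, 0.64694419, 0.20581371]), 'eef_rot': array([ 1.79913163e+02, -8.50803638e-03, -1.64372826e+01]), 'contact_force': array([ 0.32272802,  0.54420941, -0.20113738]), 'moment': array([-0.03786432,  0.01154075,  0.00859304]), 'gripper_force': 0.0, 'gripper_width': 0.0874084103308428} 0.019
```

View pics/top0.png

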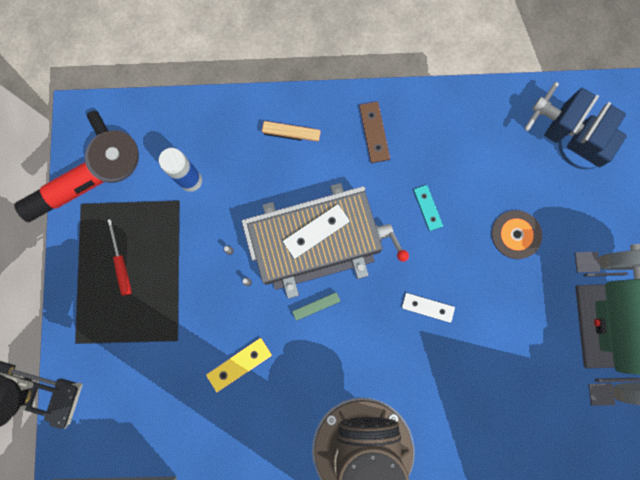

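View pics/scene0.png

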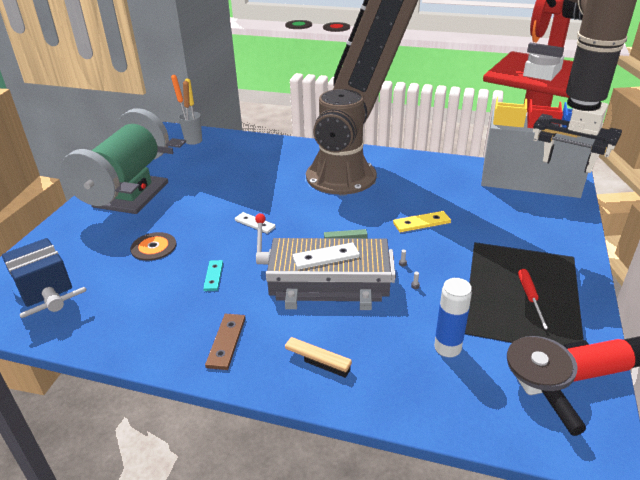

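The top view shows the bright knife on the chuck around (316,231). The rail's far edge runs from (243,221) to (365,189), the end stop is at the left, and the red knob is at (403,256). I'll enlarge both views next.

```bash
python3 - <<'E'
import cv2,pickle,numpy as np
d=pickle.load(open("c0.pkl","rb"))
a=cv2.resize(d["top"]["img"][175:305,230:420],None,fx=4,fy=4,interpolation=cv2.INTER_CUBIC)
cv2.imwrite("pics/topc.png",a[:,:,::-1])
a=cv2.resize(d["scene"]["img"][205:315,245:405],None,fx=5,fy=5,interpolation=cv2.INTER_CUBIC)
cv2.imwrite("pics/scc.png",a[:,:,::-1])
E
```

```text
(no output)
```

View pics/topc.png

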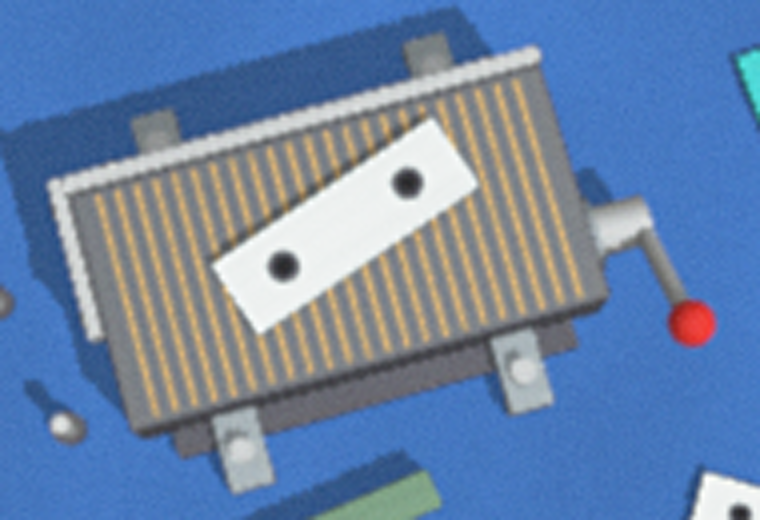

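View pics/scc.png

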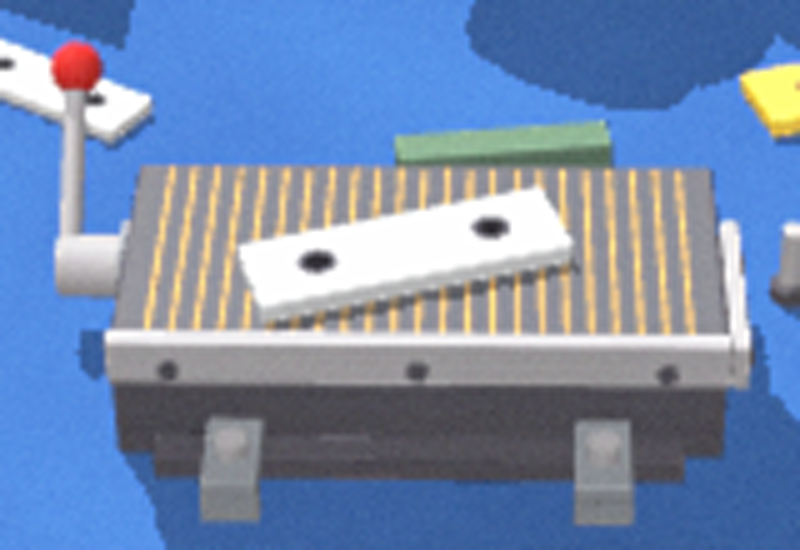

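The crops give sharp corners for the chuck, knife and knob. In the top crop the knife corners are (433,118), (480,186), (262,334) and (211,263), and the knob is at (692,323). I'll fit the poses jointly from both views.

```bash
cat > fit.py <<'E'
import numpy as np,pickle
from scipy.optimize import least_squares as ls
def proj(c,X):
    p=(X@c["R"].T+c["t"])@c["camera_matrix"].T
    return p[:,:2]/p[:,2:]
def rz(a): c,s=np.cos(a),np.sin(a); return np.array([[c,-s,0],[s,c,0],[0,0,1]])
def tf(p,X): return np.asarray(X)@rz(p[2]).T+[p[0],p[1],0]
def px(P,f,o): return (np.array(P)+.5)/f-.5+o
def fit(groups,x0):
    f=lambda p:np.concatenate([(proj(c,tf(p,np.array(X)/1000))-q).ravel() for c,X,q in groups])
    s=ls(f,x0,loss="soft_l1"); return s.x,f(s.x).reshape(-1,2)
E
cat > m0.py <<'E'
from fit import *
d=pickle.load(open("c0.pkl","rb"));T,S=d["top"],d["scene"]
t=lambda P:px(P,4,[230,175]); s=lambda P:px(P,5,[245,205])
ch,e=fit([(T,[(-75,-150,70),(-75,150,70),(85,-150,80),(75,-150,80),(85,159,80),(-15,159,80),(-15,150,80)],t([(606,298),(140,430),(537,46),(541,62),(50,182),(90,340),(103,337)])),
 (S,[(-75,-150,70),(-75,150,70),(85,-150,80)],s([(138,166),(713,168),(105,338)]))],[.55,0,.2])
print(ch,e.round(1).tolist())
K=[(25,-80,82),(-25,-80,82),(-25,80,82),(25,80,82)]
kn,e=fit([(T,K,t([(433,118),(480,186),(262,334),(211,263)])),(S,K,s([(265,308),(241,242),(538,187),(574,240)]))],[.55,0,.5])
print(kn,e.round(1).tolist())
rel=rz(-ch[2])@np.r_[kn[:2]-ch[:2],0];print("rel mm",rel*1e3,np.degrees(kn[2]-ch[2]))
kq=[t([(692,323)]),s([(77,66)])]
h=lambda q:tf(ch,[[-.03+.105*np.sin(q[0]-.85),-.184,.036+.105*np.cos(q[0]-.85)]])
g=ls(lambda q:np.r_[(proj(T,h(q))-kq[0])[0],(proj(S,h(q))-kq[1])[0]],[.1]);print("lever",g.x,g.fun,h(g.x))
print("goal knife",tf(ch,[[.05,.07,.07]]),"yaw",np.degrees(ch[2]))
E
python3 m0.py
```

```text
[0.51363985 0.1019201  0.24469719] [[1.5, 0.1], [-2.5, 0.9], [0.1, -0.2], [0.3, -0.4], [-0.9, -0.0], [-0.5, -0.0], [-0.1, -0.3], [0.0, -0.8], [-0.3, -0.6], [-0.7, 0.7]]
[0.52466954 0.09676782 0.56862644] [[-0.3, 0.0], [-0.3, -0.2], [-1.0, 0.1], [0.1, 0.7], [-0.8, -0.6], [-1.1, 0.6], [0.4, -0.3], [-0.2, 0.5]]
rel mm [ 9.45291706 -7.67087725  0.        ] 18.559779201263332
lever [0.04950643] [-0.22687722  0.04082075 -0.46306631  0.28245678] [[ 0.45599622 -0.10212308  0.10911702]]
goal knife [[0.54519201 0.18194798 0.07      ]] yaw 14.02011620388555
```

```bash
cat > go.py <<'E'
import sys,json,numpy as np
from fit import tf
CH=[0.51364,0.10192,0.24470]
# usage: go.py cx cy cz(commanded world)  then chuck x,y mm and TCP z mm triples
a=list(map(float,sys.argv[1:]));c=np.array(a[:3])
for i in range(3,len(a),3):
    w=tf(CH,[[a[i]/1e3,a[i+1]/1e3,a[i+2]/1e3]])[0]
    print(a[i:i+3],w.round(4).tolist(),"travel",((w-c)/.5).round(4).tolist(),"r",np.hypot(*w[:2]).round(3))
E
python3 go.py .191 .647 .207 -68 -8 207 -68 -8 93
python3 -c "
from fit import *
T=pickle.load(open('c0.pkl','rb'))['top']
f=lambda p,z:ls(lambda q:(proj(T,np.array([[q[0],q[1],z]]))-p)[0],[.5,.3]).x
print('can',f([172,160],.18),'bolts',f([228,249],.044),f([245,281],.044))"
```

```text
[-68.0, -8.0, 207.0] [0.4496, 0.0777, 0.207] travel [0.5172, -1.1386, 0.0] r 0.456
[-68.0, -8.0, 93.0] [0.4496, 0.0777, 0.093] travel [0.5172, -1.1386, -0.228] r 0.456
can [0.68152873 0.41773998] bolts [0.49327508 0.31595849] [0.41287034 0.27441586]
```

Emit:
{"op": "arm_command", "data": {"travel": [[0.5,-0.9,0],[0.5,-0.9,0],[0.5,-0.9,0],[0.5,-0.9,0],[0.5,-0.9,0],[0.5,-0.9,0],[0.5,-0.9,0],[0.5,-0.9,0],[0.5,-0.9,0],[0.5,-0.9,0],[0.5,-0.9,0],[0.5,-0.9,0]], "delta_rot": [[0,0,0.338],[0,0,0.338],[0,0,0.338],[0,0,0.338],[0,0,0.338],[0,0,0.338],[0,0,0.338],[0,0,0.338],[0,0,0.338],[0,0,0.338],[0,0,0.338],[0,0,0.338]], "grip": 1}}

```text
time_s: 1.6
tcp_pos: [0.4406, 0.1984, 0.2066]
eef_rot: [180.0, 0.0, 14.1]
contact_force: [0.5, 0.3, 0.2]
gripper_width: 0.0874
gripper_force: 0.0
```

Emit:
{"op": "arm_command", "data": {"travel": [[0.0172,-0.12,0],[0.0172,-0.2386,0],[0.0172,-0.2386,0],[0.0172,-0.2386,-0.1],[0.0172,-0.2386,-0.18],[0.0172,-0.2386,-0.228],[0.0172,-0.2386,-0.228],[0.0172,-0.2386,-0.228]], "delta_rot": [[0,0,0],[0,0,0],[0,0,0],[0,0,0],[0,0,0],[0,0,0],[0,0,0],[0,0,0]]}}

```text
time_s: 2.6
tcp_pos: [0.4503, 0.0792, 0.0936]
eef_rot: [-180.0, -0.1, 14.1]
contact_force: [-0.1, 0.1, 0.2]
gripper_width: 0.0878
gripper_force: 0.0
```

```bash
python3 - <<'E'
from plant import r,viewer
import cv2
a=cv2.resize(viewer.capture("top")["img"][175:305,230:420],None,fx=3,fy=3)
b=cv2.resize(viewer.capture("scene")["img"][185:315,225:415],None,fx=4,fy=4)
cv2.imwrite("pics/s1.png",b[:,:,::-1])
E
python3 go.py .4496 .0777 .093 -40 -8 93 -10 -8 93 5 -8 93 10 -8 93 15 -8 93
```

```text
[-40.0, -8.0, 93.0] [0.4768, 0.0845, 0.093] travel [0.0543, 0.0135, 0.0] r 0.484
[-10.0, -8.0, 93.0] [0.5059, 0.0917, 0.093] travel [0.1126, 0.0281, 0.0] r 0.514
[5.0, -8.0, 93.0] [0.5204, 0.0954, 0.093] travel [0.1417, 0.0353, 0.0] r 0.529
[10.0, -8.0, 93.0] [0.5253, 0.0966, 0.093] travel [0.1514, 0.0378, 0.0] r 0.534
[15.0, -8.0, 93.0] [0.5301, 0.0978, 0.093] travel [0.1611, 0.0402, 0.0] r 0.539
```

View pics/s1.png

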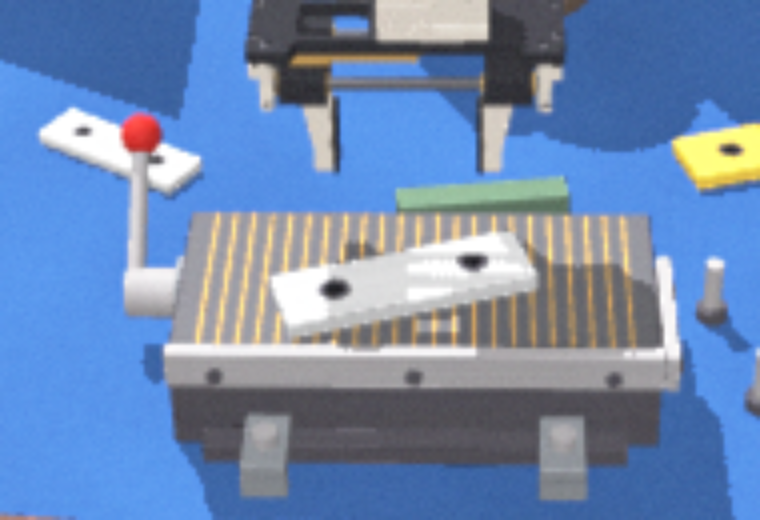

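```bash
python3 - <<'E'
from plant import r,viewer
from fit import *
import cv2
s=r.get_state();print(s["time_s"],s["tcp_pos"],s["eef_rot"])
c=viewer.capture("scene");p=s["tcp_pos"];ps=np.radians(14.1);y=np.array([-np.sin(ps),np.cos(ps),0])
for z in(.019,0,-.047):
  for k in(-.065,-.044,.044,.065): print(z,k,((proj(c,(p+y*k-[0,0,z])[None])[0]-[225,185])*4).round())
c2=viewer.capture("top")
b=cv2.resize(c2["img"][175:305,230:420],None,fx=4,fy=4);cv2.imwrite("pics/t1.png",b[:,:,::-1])
E
```

```text
2.7 [0.45043213 0.07902946 0.09389766] [-1.79966744e+02 -1.26535597e-01  1.40360534e+01]
0.019 -0.065 [307. 210.]
0.019 -0.044 [339. 210.]
0.019 0.044 [474. 211.]
0.019 0.065 [506. 211.]
0 -0.065 [305. 186.]
0 -0.044 [338. 186.]
0 0.044 [474. 187.]
0 0.065 [507. 187.]
-0.047 -0.065 [302. 126.]
-0.047 -0.044 [336. 126.]
-0.047 0.044 [474. 126.]
-0.047 0.065 [508. 126.]
```

View pics/t1.png

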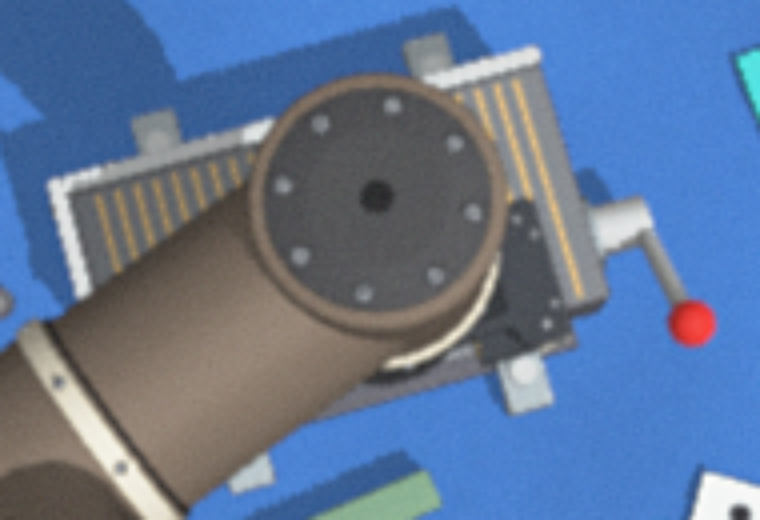

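The top view shows the hand over the chuck, with the fingers hidden. In the scene view the tips appeared about 40 crop rows above the predicted (339,210), so I'll check with a fresh picture carrying the predicted marks.

```bash
python3 - <<'E'
from plant import r,viewer
from fit import *
import cv2
s=r.get_state();c=viewer.capture("scene");p=s["tcp_pos"];ps=np.radians(14.04);y=np.array([-np.sin(ps),np.cos(ps),0])
b=cv2.resize(c["img"][185:315,225:415],None,fx=4,fy=4)
CH=[0.51364,0.10192,0.24470]
def mk(X,col):
  q=(proj(c,np.atleast_2d(X))[0]-[225,185])*4
  cv2.circle(b,tuple(int(v) for v in q),3,col,-1)
for k in(-.044,.044): mk(p+y*k-[0,0,.019],(255,0,0));mk(p+y*k,(255,0,255))
for q in[(-.075,-.15,.07),(-.075,.15,.07),(.085,-.15,.08)]:mk(tf(CH,[q]),(0,255,0))
cv2.imwrite("pics/s2.png",b[:,:,::-1]);print(s)
E
```

```text
{'time_s': 2.8, 'joints': array([ 3.47317869e+01,  6.20559344e+00, -3.49779209e+01,  9.74646121e-03,
       -4.87013456e+01,  6.92677836e+01]), 'qd': array([-0.29357553,  0.0776494 , -0.32991002, -0.16963144,  0.15211337,
        0.07074636]), 'joint_torque': array([ 9.92698758e-02, -3.22419190e+01,  2.35914963e+01,  5.54252028e+00,
        8.49108724e-02, -2.92146193e-03]), 'tcp_pos': array([0.45016516, 0.07863474, 0.09369118]), 'eef_rot': array([-1.79966101e+02, -1.10280467e-01,  1.40059631e+01]), 'contact_force': array([ 0.87789727, -0.40949233,  0.0944134 ]), 'moment': array([-0.07888117, -0.04001422, -0.04681938]), 'gripper_force': 0.0, 'gripper_width': 0.08758545191620591}
```

View pics/s2.png

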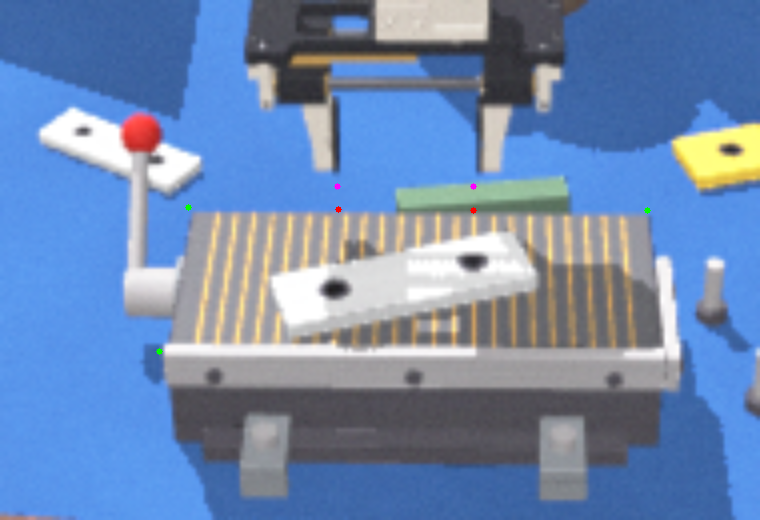

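The green chuck marks fit the image, but the seen tips at (337,170) and (480,170) lie about 10 px above the predicted ones. I'll check the tool-frame consistency numerically.

```bash
python3 - <<'E'
from fit import *
import cv2
d=pickle.load(open("c0.pkl","rb"));T,S=d["top"],d["scene"]
P0=np.array([[.191,.647,.207]])
print("init scene tip",proj(S,P0-[0,0,.019]),"tcp",proj(S,P0),"tcp+60",proj(S,P0+[0,0,.06]))
# ray of seen flange centre in top at several heights
f=lambda c,p,z:ls(lambda q:(proj(c,np.array([[q[0],q[1],z]]))-p)[0],[.5,.1]).x.round(4)
for z in(.2,.3,.35,.4,.5): print("flange",z,f(T,[324,223.9],z))
for z in(.05,.075,.09,.105,.12,.14): print("tips mid",z,f(S,px([[337,170]],4,[225,185])[0],z),f(S,px([[480,170]],4,[225,185])[0],z))
for c in(T,S):print("cam",-c["R"].T@c["t"])
cv2.imwrite("pics/s0h.png",cv2.resize(S["img"][80:240,480:640],None,fx=3.5,fy=3.5)[:,:,::-1])
E
```

```text
init scene tip [[562.86340037 177.94859937]] tcp [[564.56728651 171.55107004]] tcp+60 [[570.12259191 150.69273428]]
flange 0.2 [0.5188 0.0774]
flange 0.3 [0.4997 0.0777]
flange 0.35 [0.4902 0.0779]
flange 0.4 [0.4806 0.0781]
flange 0.5 [0.4615 0.0784]
tips mid 0.05 [0.3828 0.0094] [0.3583 0.1044]
tips mid 0.075 [0.4168 0.0206] [0.3929 0.1129]
tips mid 0.09 [0.4372 0.0273] [0.4137 0.1181]
tips mid 0.105 [0.4576 0.0341] [0.4345 0.1232]
tips mid 0.12 [0.4779 0.0408] [0.4553 0.1284]
tips mid 0.14 [0.5051 0.0498] [0.483  0.1352]
cam [0.30826827 0.08109941 1.30176594]
cam [1.59760109 0.41063173 0.94416281]
```

View pics/s0h.png

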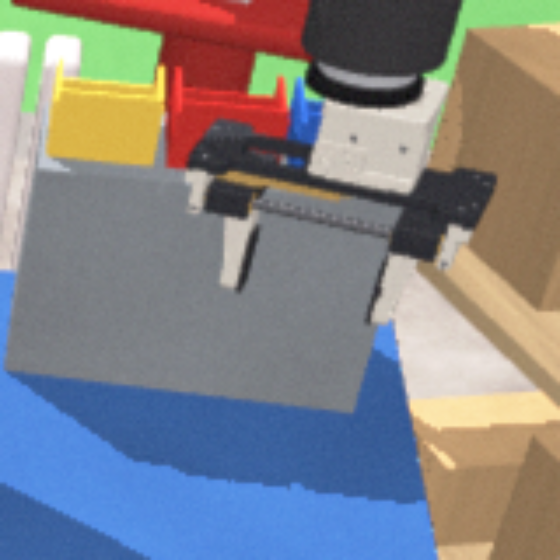

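Both the start view and the current one put the real tips about 30 mm above what the pose reports. I'll do a guarded lowering onto the bare front strip of the chuck to find the face by touch.

Emit:
{"op": "arm_command", "data": {"travel": [[0,0,-0.004],[0,0,-0.008],[0,0,-0.01],[0,0,-0.01]], "delta_rot": [[0,0,0],[0,0,0],[0,0,0],[0,0,0]]}}

```text
time_s: 3.35
tcp_pos: [0.4495, 0.078, 0.0875]
eef_rot: [180.0, 0.0, 14.0]
contact_force: [-0.5, -0.1, -0.2]
gripper_width: 0.0877
gripper_force: 0.0
```

Emit:
{"op": "arm_command", "data": {"travel": [[0,0,-0.008],[0,0,-0.016],[0,0,-0.02],[0,0,-0.02]], "delta_rot": [[0,0,0],[0,0,0],[0,0,0],[0,0,0]]}}

```text
time_s: 3.85
tcp_pos: [0.4494, 0.078, 0.0774]
eef_rot: [180.0, 0.0, 14.0]
contact_force: [-0.5, -0.2, -0.9]
gripper_width: 0.0872
gripper_force: 0.0
```

Emit:
{"op": "arm_command", "data": {"travel": [[0,0,-0.006],[0,0,-0.012],[0,0,-0.012],[0,0,-0.012]], "delta_rot": [[0,0,0],[0,0,0],[0,0,0],[0,0,0]]}}

```text
time_s: 4.35
tcp_pos: [0.4496, 0.0781, 0.0717]
eef_rot: [180.0, -0.0, 14.0]
contact_force: [-1.0, 0.6, 0.4]
gripper_width: 0.0875
gripper_force: 0.0
```

```bash
python3 - <<'E'
from plant import r,viewer
from fit import *
import cv2
s=r.get_state();c=viewer.capture("scene")
b=cv2.resize(c["img"][185:315,225:415],None,fx=4,fy=4)
cv2.imwrite("pics/s3.png",b[:,:,::-1]);print(s["tcp_pos"],s["contact_force"])
E
```

```text
[0.44958899 0.07811327 0.07166802] [-0.96774258  0.55586199  0.39531076]
```

View pics/s3.png

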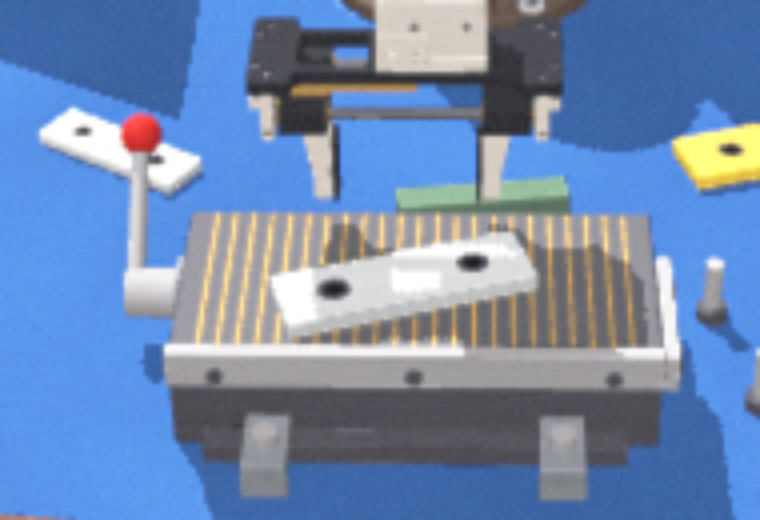

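The tips are now at rows ~198, (325,198) and (488,198). They are still about 12 mm above the face, whose row there is ~214, so I'll keep lowering under guard.

Emit:
{"op": "arm_command", "data": {"travel": [[0,0,-0.008],[0,0,-0.014],[0,0,-0.014]], "delta_rot": [[0,0,0],[0,0,0],[0,0,0]]}}

```text
time_s: 4.78
tcp_pos: [0.4493, 0.078, 0.0643]
eef_rot: [180.0, 0.0, 14.0]
contact_force: [0.9, 0.3, 0.5]
gripper_width: 0.0878
gripper_force: 0.0
```

Emit:
{"op": "arm_command", "data": {"travel": [[0,0,-0.003],[0,0,-0.006],[0,0,-0.006]], "delta_rot": [[0,0,0],[0,0,0],[0,0,0]]}}

```text
time_s: 5.15
tcp_pos: [0.4495, 0.0781, 0.0616]
eef_rot: [180.0, 0.0, 14.0]
contact_force: [0.5, -0.2, 0.6]
gripper_width: 0.0878
gripper_force: 0.0
```

Emit:
{"op": "arm_command", "data": {"travel": [[0,0,-0.003],[0,0,-0.005],[0,0,-0.005]], "delta_rot": [[0,0,0],[0,0,0],[0,0,0]]}}

```text
time_s: 5.52
tcp_pos: [0.4495, 0.0781, 0.0591]
eef_rot: [180.0, 0.0, 14.0]
contact_force: [-1.0, -0.5, 0.0]
gripper_width: 0.088
gripper_force: 0.0
```

Emit:
{"op": "arm_command", "data": {"travel": [[0,0,-0.002],[0,0,-0.003],[0,0,-0.003]], "delta_rot": [[0,0,0],[0,0,0],[0,0,0]]}}

```text
time_s: 5.9
tcp_pos: [0.4495, 0.0781, 0.0576]
eef_rot: [180.0, 0.0, 14.0]
contact_force: [0.1, 0.3, 0.5]
gripper_width: 0.0876
gripper_force: 0.0
```

Emit:
{"op": "arm_command", "data": {"travel": [[0,0,-0.002],[0,0,-0.003],[0,0,-0.003]], "delta_rot": [[0,0,0],[0,0,0],[0,0,0]]}}

```text
time_s: 6.28
tcp_pos: [0.4495, 0.0781, 0.0561]
eef_rot: [180.0, 0.0, 14.0]
contact_force: [-0.5, 0.5, 0.1]
gripper_width: 0.0873
gripper_force: 0.0
```

Emit:
{"op": "arm_command", "data": {"travel": [[0,0,-0.002],[0,0,-0.003],[0,0,-0.003]], "delta_rot": [[0,0,0],[0,0,0],[0,0,0]]}}

```text
time_s: 6.65
tcp_pos: [0.4495, 0.0781, 0.0546]
eef_rot: [180.0, 0.0, 14.0]
contact_force: [0.3, 0.4, 0.8]
gripper_width: 0.0877
gripper_force: 0.0
```

```bash
python3 - <<'E'
from plant import r,viewer
from fit import *
import cv2
c=viewer.capture("scene");i=c["img"];s=r.get_state()
cv2.imwrite("pics/s4.png",cv2.resize(i[215:255,290:370],None,fx=8,fy=8,interpolation=cv2.INTER_NEAREST)[:,:,::-1])
p=s["tcp_pos"];print(p,proj(c,tf([0.51364,0.10192,0.24470],[[-.068,-.062,.07],[-.068,.046,.07],[-.075,0,.07]])))
E
```

```text
[0.44952769 0.07808474 0.05463335] [[305.51454148 238.71550863]
 [346.91923987 238.9450873 ]
 [329.31796346 237.26755778]]
```

View pics/s4.png

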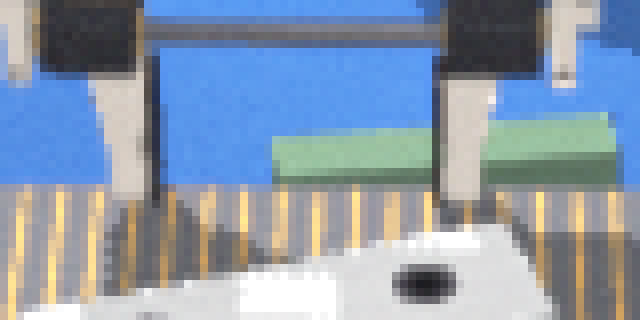

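The tips are at row ~240, columns 306 and 347. That is 0–4 mm above the face, well below the knife's top, and laterally as predicted. Effective offset: tip z ≈ reported TCP z + 17 mm. Next I'll push towards the rail with both fingers.

Emit:
{"op": "arm_command", "data": {"travel": [[0.01,0.0025,0],[0.02,0.005,0],[0.03,0.0075,0],[0.04,0.01,0],[0.05,0.0125,0],[0.06,0.015,0],[0.07,0.0175,0],[0.08,0.02,0],[0.09,0.0225,0],[0.1,0.025,0],[0.1,0.025,0]], "delta_rot": [[0,0,0],[0,0,0],[0,0,0],[0,0,0],[0,0,0],[0,0,0],[0,0,0],[0,0,0],[0,0,0],[0,0,0],[0,0,0]]}}

```text
time_s: 8.07
tcp_pos: [0.5005, 0.0908, 0.0548]
eef_rot: [180.0, -0.1, 14.0]
contact_force: [-0.2, -0.6, 0.1]
gripper_width: 0.0876
gripper_force: 0.0
```

```bash
cat > kn.py <<'E'
# knife pose by template-free outline fit: bright pixels in the scene view vs projected top face
from fit import *
from plant import r,viewer
import cv2
CH=np.array([0.51364,0.10192,0.24470])
def obs(): return viewer.capture("scene"),viewer.capture("top"),r.get_state()
if __name__=="__main__":
    c,t,s=obs();print(s["time_s"],s["tcp_pos"],s["contact_force"])
    cv2.imwrite("pics/last.png",cv2.resize(c["img"][205:315,245:405],None,fx=5,fy=5)[:,:,::-1])
    pickle.dump({"scene":c,"top":t},open("last.pkl","wb"))
    g=c["img"].min(2)
    m=(g>175).astype(np.uint8)
    n,l,st,ce=cv2.connectedComponentsWithStats(m)
    for k in range(1,n):
        if st[k,4]>60 and 250<ce[k,0]<400 and 200<ce[k,1]<300:
            print(st[k].tolist(),cv2.boxPoints(cv2.minAreaRect(np.argwhere(l==k)[:,::-1].astype(np.float32))).round(1).tolist())
E
python3 kn.py
```

```text
8.175 [0.50027881 0.09082453 0.05494323] [ 0.03194836 -0.19713211  0.51805046]
[318, 186, 29, 34, 567] [[318.0, 186.0], [346.0, 186.0], [346.0, 219.0], [318.0, 219.0]]
[235, 212, 36, 49, 416] [[233.60000610351562, 216.3000030517578], [251.8000030517578, 207.0], [276.5, 255.1999969482422], [258.29998779296875, 264.5]]
[262, 221, 13, 12, 96] [[260.20001220703125, 229.89999389648438], [264.20001220703125, 219.89999389648438], [274.79998779296875, 224.10000610351562], [270.79998779296875, 234.10000610351562]]
[289, 235, 67, 33, 1133] [[289.0, 235.0], [355.0, 235.0], [355.0, 267.0], [289.0, 267.0]]
[364, 249, 31, 26, 151] [[364.0, 249.0], [394.0, 249.0], [394.0, 274.0], [364.0, 274.0]]
[266, 270, 55, 5, 137] [[265.8999938964844, 273.3999938964844], [266.1000061035156, 269.6000061035156], [320.0, 271.79998779296875], [319.8999938964844, 275.5]]
```

```bash
cat > kfit.py <<'E'
from kn import *
from scipy.optimize import differential_evolution as de
def kfit(c,F=6,o=(255,215),sz=(140,85)):
    x,y=o;g=np.clip(c["img"].min(2)[y:y+sz[1],x:x+sz[0]].astype(np.float32),90,170)
    g=cv2.resize(g,None,fx=F,fy=F,interpolation=cv2.INTER_LINEAR)
    def quad(p,d,z=.082):
        a,b=.025+d,.08+d
        ch=tf(CH,[[p[0],p[1],0]])[0];q=[ch[0],ch[1],CH[2]+p[2]]
        return proj(c,tf(q,[(a,-b,z),(-a,-b,z),(-a,b,z),(a,b,z)]))
    def m(p,d):
        k=np.zeros(g.shape,np.uint8);cv2.fillPoly(k,[(((quad(p,d)-o)+.5)*F-.5).round().astype(np.int32)],1);return k
    def cost(p):
        i=m(p,0);rg=m(p,.005)-i
        return -(g[i>0].mean()-g[rg>0].mean())
    s=de(cost,[(-.02,.06),(-.05,.09),(-.15,.45)],seed=1,maxiter=60,popsize=12,tol=1e-4)
    return s.x,s.fun
if __name__=="__main__":
    for f in("c0.pkl","last.pkl"):
        x,fn=kfit(pickle.load(open(f,"rb"))["scene"]);print(f,"rel mm",(x[:2]*1e3).round(1),"deg",np.degrees(x[2]).round(2),round(float(fn),1))
E
python3 kfit.py
```

```text
c0.pkl rel mm [24.2 -3.4] deg 18.71 -24.1
last.pkl rel mm [ 42.8 -12.8] deg -0.68 -26.3
```

```bash
python3 - <<'E'
s=open("kfit.py").read()
s=s.replace("[(((quad(p,d)-o)+.5)*F-.5).round().astype(np.int32)]","[cv2.convexHull(((np.r_[quad(p,d),quad(p,d,.07)]-o+.5)*F-.5).round().astype(np.int32))]")
open("kfit.py","w").write(s)
E
python3 kfit.py
```

```text
c0.pkl rel mm [ 9.5 -7.1] deg 18.34 -29.7
last.pkl rel mm [ 26.2 -13.8] deg 1.68 -28.0
```

The knife has squared up: now at (26,-14) mm and 1.7°. Next I'll lift clear, close the gripper, and go round to its right end.

```bash
python3 go.py .4996 .0902 .055 -26 -8 55 -26 -8 90 22 -138 90 22 -138 55
```

```text
[-26.0, -8.0, 55.0] [0.4904, 0.0879, 0.055] travel [-0.0185, -0.0047, 0.0] r 0.498
[-26.0, -8.0, 90.0] [0.4904, 0.0879, 0.09] travel [-0.0185, -0.0047, 0.07] r 0.498
[22.0, -138.0, 90.0] [0.5684, -0.0266, 0.09] travel [0.1376, -0.2337, 0.07] r 0.569
[22.0, -138.0, 55.0] [0.5684, -0.0266, 0.055] travel [0.1376, -0.2337, 0.0] r 0.569
```

Emit:
{"op": "arm_command", "data": {"travel": [[-0.0185,-0.0047,0],[-0.0185,-0.0047,0.07],[-0.0185,-0.0047,0.07],[0.05,-0.1,0.07],[0.1376,-0.2337,0.07],[0.1376,-0.2337,0.07],[0.1376,-0.2337,0.07],[0.1376,-0.2337,0.03],[0.1376,-0.2337,0],[0.1376,-0.2337,0],[0.1376,-0.2337,0]], "delta_rot": [[0,0,0],[0,0,0],[0,0,0],[0,0,0],[0,0,0],[0,0,0],[0,0,0],[0,0,0],[0,0,0],[0,0,0],[0,0,0]], "grip": 0}}

```text
time_s: 9.55
tcp_pos: [0.5686, -0.0257, 0.0551]
eef_rot: [180.0, -0.0, 14.0]
contact_force: [0.8, -0.1, 0.1]
gripper_width: 0.0005
gripper_force: 0.0
```

```bash
python3 kn.py|head -1; python3 kfit.py|tail -1;python3 go.py .5684 -.0266 .055 22 -50 55 22 -31 55 22 -25 55
python3 - <<'E'
# rough tips finder: difference to the initial scene around the expected right end
from fit import *
import cv2
a=pickle.load(open("c0.pkl","rb"))["scene"]["img"].astype(int);L=pickle.load(open("last.pkl","rb"))["scene"];b=L["img"].astype(int)
CH=[0.51364,0.10192,0.24470]
print(proj(L,tf(CH,[[.022+.0095,-.138-.021,.073],[.022+.0095,-.138+.021,.073]])))
for y in range(236,266,2): print(y," ".join("%3d"%b[y,x].min() for x in range(262,302,2)))
E
```

```text
9.65 [ 0.56881062 -0.02587174  0.05534767] [-0.28555705 -0.53983457 -0.31221841]
last.pkl rel mm [ 26.2 -15.4] deg 2.98 -26.3
[22.0, -50.0, 55.0] [0.5471, 0.0587, 0.055] travel [-0.0426, 0.1707, 0.0] r 0.55
[22.0, -31.0, 55.0] [0.5425, 0.0772, 0.055] travel [-0.0518, 0.2075, 0.0] r 0.548
[22.0, -25.0, 55.0] [0.541, 0.083, 0.055] travel [-0.0547, 0.2192, 0.0] r 0.547
[[264.0205542  261.26964288]
 [280.94497667 261.38978395]]
236  59  59  64  52 121  59  50  52  58  54  48  46 114  82  86  88  83  86  89  75
238  53  56  55  82 127  54  58  57  61  55  56  74 125 122 122 122 118 113 125 124
240  48  53  49  92 108  58  51  56  50  53  53  79 120 122 121 121 125 122 121 123
242  50  53  46  73 141  57  53  53  50  46  50  73 156 149 154 147 159 161 155 154
244  50  52  51  97 160  46  50  43  40  42  45  84 167 162 153 150 154 162 166 166
246  91 196 196 193 151  50 188 197 191 207 152 155 165 165 159 153 154 155 156 165
248  89 212 200 201 152  36 200 200 201 171 150 160 163 167 167 162 154 150 155 168
250  83 122 199 201 184  37 198 199 201 165 148 159 163 165 167 155 157 151 152 159
252 243 243 200 196 183  39 139 199 201 160 155 156 154 160 189 255 255 255 255 255
254 244 245 208 197 161  41  86 200 199 162 163 159 152 158 206 255 255 254 255 255
256 226 228 219 197 197  52 117 203 196 161 170 160 152 159 217 255 255 255 255 255
258 202 210 207 197 198  56 102 204 200 160 168 165 165 152 240 255 255 255 255 244
260 183 183 184 186 188  66  79 192 190 104 120 170 168 159 216 237 223 235 241 255
262 151 159 158 139 104 102 101 103 105  97 100 157 171 162 204 220 221 222 228 246
264 105 106 112 116 108 103 109 108 106 100 101 104 161 166 245 225 225 229 225 219
```

The fingertip pixels match the prediction. Now I'll push the right end towards the end stop.

Emit:
{"op": "arm_command", "data": {"travel": [[-0.0048,0.019,0],[-0.0072,0.0285,0],[-0.0096,0.038,0],[-0.012,0.048,0],[-0.0144,0.058,0],[-0.0168,0.067,0],[-0.0192,0.077,0],[-0.0216,0.087,0],[-0.024,0.096,0],[-0.0264,0.106,0],[-0.0288,0.115,0],[-0.0312,0.125,0],[-0.0336,0.135,0],[-0.036,0.144,0],[-0.0385,0.154,0],[-0.041,0.164,0],[-0.0435,0.174,0],[-0.0455,0.182,0],[-0.0455,0.182,0]], "delta_rot": [[0,0,0],[0,0,0],[0,0,0],[0,0,0],[0,0,0],[0,0,0],[0,0,0],[0,0,0],[0,0,0],[0,0,0],[0,0,0],[0,0,0],[0,0,0],[0,0,0],[0,0,0],[0,0,0],[0,0,0],[0,0,0],[0,0,0]]}}

```text
time_s: 12.02
tcp_pos: [0.5455, 0.0654, 0.0546]
eef_rot: [-180.0, -0.0, 14.0]
contact_force: [-0.4, -0.9, -0.7]
gripper_width: 0.0003
gripper_force: 0.3
```

```bash
python3 kn.py|head -1; python3 kfit.py|tail -1
```

```text
12.125 [0.54558293 0.06534896 0.05455318] [-0.53280029 -0.24161483  0.72493835]
last.pkl rel mm [29.3 40.4] deg 0.37 -29.3
```

Emit:
{"op": "arm_command", "data": {"travel": [[-0.002,0.008,0],[-0.004,0.016,0],[-0.005,0.02,0],[-0.005,0.02,0]], "delta_rot": [[0,0,0],[0,0,0],[0,0,0],[0,0,0]]}}

```text
time_s: 12.62
tcp_pos: [0.5429, 0.075, 0.0546]
eef_rot: [-180.0, 0.0, 14.0]
contact_force: [-0.3, -1.9, -0.4]
gripper_width: 0.0002
gripper_force: 0.9
```

Emit:
{"op": "arm_command", "data": {"travel": [[-0.001,0.004,0],[-0.002,0.008,0],[-0.002,0.008,0]], "delta_rot": [[0,0,0],[0,0,0],[0,0,0]]}}

```text
time_s: 13.0
tcp_pos: [0.542, 0.079, 0.0546]
eef_rot: [-180.0, 0.0, 14.0]
contact_force: [0.6, -2.0, -0.3]
gripper_width: 0.0
gripper_force: 1.1
```

```bash
python3 kn.py|head -1; python3 kfit.py|tail -1
python3 - <<'E'
from fit import *
L=pickle.load(open("last.pkl","rb"))["scene"];b=L["img"].astype(int)
CH=[0.51364,0.10192,0.24470]
print(proj(L,tf(CH,[[.054,.15,.082],[.054,-.01,.082]])))
for y in range(248,272,2): print(y," ".join("%3d"%b[y,x].min() for x in range(300,330,2)),"|"," ".join("%3d"%b[y,x].min() for x in range(362,394,2)))
E
```

```text
13.1 [0.54201923 0.07894642 0.05459354] [ 0.26196802 -0.98271075 -0.83534686]
last.pkl rel mm [29.1 54.9] deg 0.43 -29.9
[[390.23175267 265.05781064]
 [323.89806167 264.57395588]]
248 167 168 161 152 186 198 197 197  39 134 200 200 206 165 167 | 148 152 158 161 157 148 157 150 154 164 166 157 156  80 107  90
250 162 162 167 158 165 195 196 198  44 129 200 198 180 158 160 | 144 153 157 160 161 148 153 138 156 161 161 151 155 125 247 199
252 156 159 168 165 159 196 198 193  46 125 201 194 233 253 253 | 197 201 205 189 185 179 183 183 184 188 192 191 191 125 245 250
254 152 159 165 165 158 199 196 164  44  92 203 196 255 255 254 | 255 255 255 255 255 255 255 255 255 255 255 255 255 216 246 247
256 148 158 158 165 156 173 200 197  48 101 200 194 233 255 255 | 255 255 255 255 255 247 222 255 255 255 255 255 255 246 244 249
258 148 154 160 163 165 175 201 197  53 109 199 198 224 222 255 | 255 255 255 255 225  81  51  71 224 255 255 255 255 254 245 244
260 154 155 151 160 165 176 197 193  51  95 199 195 223 223 223 | 225 255 255 255 255 150  89 133 253 255 255 255 255 255 247 245
262 156 156 151 158 163 169 112 106  83  85 118 120 220 223 222 | 224 224 255 255 255 255 255 255 255 255 255 255 255 255 225 246
264 166 160 148 155 170 165 108 101 100 102 107 116 231 229 229 | 222 222 224 226 242 255 255 255 255 255 255 255 255 255 193 246
266 165 160 153 158 158 166 150  97 102 104 108 113 201 201 201 | 205 206 208 209 209 209 215 218 219 216 218 219 217 223 161 247
268 126 126 133 149 146 154 161 149  99 106 105 111 140 141 139 | 213 212 217 223 222 195 196 197 196 196 197 193 196 194 145 248
270 110 107 109 107 105 111 113 105 104 103 107 107 104 100  99 | 102 106 102  98  97 103 110 102  95  98 101 105 100 102 127 248
```

Emit:
{"op": "arm_command", "data": {"travel": [[-0.001,0.003,0],[-0.001,0.004,0],[-0.001,0.004,0]], "delta_rot": [[0,0,0],[0,0,0],[0,0,0]]}}

```text
time_s: 13.48
tcp_pos: [0.5415, 0.0807, 0.0546]
eef_rot: [180.0, 0.0, 14.0]
contact_force: [0.1, -3.2, -1.0]
gripper_width: 0.0005
gripper_force: 1.5
```

Emit:
{"op": "arm_command", "data": {"travel": [[-0.001,0.003,0],[-0.001,0.004,0],[-0.001,0.004,0]], "delta_rot": [[0,0,0],[0,0,0],[0,0,0]]}}

```text
time_s: 13.85
tcp_pos: [0.5412, 0.0817, 0.0546]
eef_rot: [179.9, 0.0, 14.0]
contact_force: [3.1, -9.4, -2.5]
gripper_width: 0.0002
gripper_force: 4.6
```

The knife is against the end stop: force rose to 9 N as motion stalled. Next I'll go back in front, open, and push towards the rail.

```bash
python3 go.py .54115 .0824 .055 22 -36 55 22 -36 90 -32 66 90 -32 66 55
```

```text
[22.0, -36.0, 55.0] [0.5437, 0.0723, 0.055] travel [0.0051, -0.0202, 0.0] r 0.548
[22.0, -36.0, 90.0] [0.5437, 0.0723, 0.09] travel [0.0051, -0.0202, 0.07] r 0.548
[-32.0, 66.0, 90.0] [0.4666, 0.1582, 0.09] travel [-0.1491, 0.1516, 0.07] r 0.493
[-32.0, 66.0, 55.0] [0.4666, 0.1582, 0.055] travel [-0.1491, 0.1516, 0.0] r 0.493
```

Emit:
{"op": "arm_command", "data": {"travel": [[0.0051,-0.0202,0],[0.0051,-0.0202,0.03],[0.0051,-0.0202,0.07],[0.0051,-0.0202,0.07]], "delta_rot": [[0,0,0],[0,0,0],[0,0,0],[0,0,0]]}}

```text
time_s: 14.35
tcp_pos: [0.5453, 0.0737, 0.0923]
eef_rot: [-179.9, -0.3, 14.0]
contact_force: [-0.0, -0.2, -0.4]
gripper_width: 0.0004
gripper_force: 0.0
```

Emit:
{"op": "arm_command", "data": {"travel": [[-0.05,0.05,0],[-0.1,0.11,0],[-0.1542,0.1718,0],[-0.1542,0.1718,0],[-0.1542,0.1718,0],[-0.1542,0.1718,-0.04],[-0.1542,0.1718,-0.07],[-0.1542,0.1718,-0.07],[-0.1542,0.1718,-0.07]], "delta_rot": [[0,0,0],[0,0,0],[0,0,0],[0,0,0],[0,0,0],[0,0,0],[0,0,0],[0,0,0],[0,0,0]], "grip": 1}}

```text
time_s: 15.48
tcp_pos: [0.4672, 0.1583, 0.0551]
eef_rot: [180.0, -0.0, 13.9]
contact_force: [0.0, 0.5, 0.7]
gripper_width: 0.0839
gripper_force: 0.0
```

```bash
python3 kn.py|head -1; python3 kfit.py|tail -1; python3 go.py .4666 .1582 .055 10 66 55 15 66 55
```

```text
15.575 [0.46714615 0.15860017 0.05529348] [0.68392971 0.57967803 1.28360811]
last.pkl rel mm [28.4 78.3] deg -0.13 -32.5
[10.0, 66.0, 55.0] [0.5074, 0.1684, 0.055] travel [0.0815, 0.0204, 0.0] r 0.535
[15.0, 66.0, 55.0] [0.5122, 0.1696, 0.055] travel [0.0912, 0.0228, 0.0] r 0.54
```

Emit:
{"op": "arm_command", "data": {"travel": [[0.01,0.0025,0],[0.02,0.005,0],[0.03,0.0075,0],[0.038,0.0095,0],[0.046,0.0115,0],[0.054,0.0135,0],[0.06,0.015,0],[0.066,0.0165,0],[0.07,0.0175,0],[0.07,0.0175,0]], "delta_rot": [[0,0,0],[0,0,0],[0,0,0],[0,0,0],[0,0,0],[0,0,0],[0,0,0],[0,0,0],[0,0,0],[0,0,0]]}}

```text
time_s: 16.82
tcp_pos: [0.5, 0.1661, 0.0542]
eef_rot: [179.9, 0.2, 14.0]
contact_force: [-5.7, -1.5, 4.2]
gripper_width: 0.0876
gripper_force: 2.8
```

Emit:
{"op": "arm_command", "data": {"travel": [[0.004,0.001,0],[0.008,0.002,0],[0.008,0.002,0]], "delta_rot": [[0,0,0],[0,0,0],[0,0,0]]}}

```text
time_s: 17.2
tcp_pos: [0.504, 0.1672, 0.0542]
eef_rot: [179.9, 0.2, 14.0]
contact_force: [-4.9, -1.8, 4.8]
gripper_width: 0.0875
gripper_force: 2.8
```

```bash
python3 kn.py|head -1; python3 kfit.py|tail -1
```

```text
17.3 [0.50399175 0.16714328 0.05422262] [-5.70430218 -1.6963779   3.54332234]
last.pkl rel mm [58.8 75.1] deg 23.81 -15.8
```

Emit:
{"op": "arm_command", "data": {"travel": [[0.004,0.001,0.002],[0.006,0.0015,0.002],[0.006,0.0015,0.002]], "delta_rot": [[0,0,0],[0,0,0],[0,0,0]]}}

```text
time_s: 17.68
tcp_pos: [0.5082, 0.1688, 0.0553]
eef_rot: [180.0, 0.1, 14.0]
contact_force: [-3.0, -2.0, -1.7]
gripper_width: 0.088
gripper_force: 1.4
```

Emit:
{"op": "arm_command", "data": {"travel": [[0.003,0.001,0],[0.004,0.001,0],[0.004,0.001,0]], "delta_rot": [[0,0,0],[0,0,0],[0,0,0]]}}

```text
time_s: 18.05
tcp_pos: [0.5098, 0.1693, 0.0554]
eef_rot: [180.0, 0.1, 14.0]
contact_force: [-5.9, -1.9, -0.4]
gripper_width: 0.0876
gripper_force: 2.7
```

Emit:
{"op": "arm_command", "data": {"travel": [[0.003,0.001,0],[0.004,0.001,0],[0.004,0.001,0]], "delta_rot": [[0,0,0],[0,0,0],[0,0,0]]}}

```text
time_s: 18.42
tcp_pos: [0.5099, 0.1692, 0.0553]
eef_rot: [180.0, 0.3, 14.0]
contact_force: [-13.6, 0.5, 5.9]
gripper_width: 0.088
gripper_force: 6.6
```

Stalled at 13 N against the rail. Checking the gap numerically along the rail and at the stop.

```bash
python3 kn.py|head -1; python3 - <<'E'
from fit import *
D=pickle.load(open("last.pkl","rb"));L=D["scene"];b=L["img"].astype(int)
a=pickle.load(open("c0.pkl","rb"))["scene"]["img"].astype(int)
CH=[0.51364,0.10192,0.24470]
for y in(-.005,.03,.07,.11,.14):
    q=proj(L,tf(CH,[[.025,y,.082],[.075,y,.082],[.075,y,.08],[.085,y,.08],[.085,y,.07]]));x=int(round(q[1,0]))
    print(y,x,q[:,1].round(1),"rows 254..284",b[254:285,x].min(1).tolist(),"before 264..284",a[264:285,x].min(1).tolist())
for y in(262,266,268): print(y,"cols 316-332",b[y,316:333].min(1).tolist(),"382-396",b[y,380:397].min(1).tolist())
E
```

```text
18.525 [0.50991948 0.16920128 0.05527733] [-13.87082517  -0.21991682   5.06228356]
-0.005 326 [257.2 270.1 270.7 273.4 276.6] rows 254..284 [151, 153, 149, 179, 255, 255, 255, 255, 255, 255, 255, 255, 255, 255, 255, 255, 254, 232, 242, 246, 177, 158, 159, 157, 127, 112, 126, 162, 104, 80, 80] before 264..284 [118, 98, 135, 146, 143, 146, 148, 195, 237, 240, 165, 150, 153, 143, 118, 103, 118, 154, 92, 75, 74]
0.03 340 [257.3 270.2 270.9 273.5 276.8] rows 254..284 [160, 157, 159, 161, 210, 222, 219, 196, 102, 40, 37, 64, 150, 220, 221, 219, 229, 199, 177, 168, 159, 159, 157, 157, 160, 159, 159, 156, 93, 80, 79] before 264..284 [141, 144, 146, 145, 144, 145, 142, 176, 232, 238, 167, 148, 146, 148, 152, 148, 148, 149, 88, 71, 75]
0.07 357 [257.4 270.3 271.  273.7 276.9] rows 254..284 [151, 150, 149, 167, 254, 255, 255, 233, 228, 255, 255, 255, 238, 223, 221, 231, 255, 205, 240, 246, 192, 161, 156, 155, 161, 156, 160, 154, 97, 76, 75] before 264..284 [143, 147, 149, 151, 144, 149, 153, 167, 233, 240, 182, 148, 145, 144, 150, 145, 151, 151, 87, 73, 73]
0.11 374 [257.5 270.5 271.1 273.8 277
[... 499 characters left out ...]
re 264..284 [147, 148, 145, 147, 145, 146, 144, 156, 241, 241, 210, 159, 145, 147, 148, 150, 150, 148, 113, 79, 71]
262 cols 316-332 [155, 157, 159, 148, 165, 152, 154, 158, 211, 255, 255, 255, 255, 255, 235, 223, 223] 382-396 [224, 224, 222, 222, 222, 222, 223, 221, 224, 219, 157, 174, 174, 176, 104, 91, 86]
266 cols 316-332 [154, 165, 155, 153, 164, 151, 160, 164, 242, 255, 255, 255, 255, 245, 220, 221, 222] 382-396 [227, 224, 223, 222, 222, 221, 222, 221, 222, 221, 202, 181, 177, 176, 110, 89, 90]
268 cols 316-332 [153, 160, 153, 158, 158, 153, 164, 166, 255, 255, 255, 255, 255, 240, 218, 221, 215] 382-396 [222, 221, 222, 222, 223, 221, 221, 223, 222, 223, 228, 186, 179, 175, 119, 90, 92]
```

Flush: rows 257.7–271 at every column, with no dark gap, and the left end meets the stop at col ~391. I'll give the right end one confirming nudge towards the stop.

```bash
python3 go.py .5125 .17045 .056 0 66 56 48 -45 92 48 -45 56 48 -30 56 48 -25 56
```

```text
[0.0, 66.0, 56.0] [0.4977, 0.166, 0.056] travel [-0.0297, -0.009, 0.0] r 0.525
[48.0, -45.0, 92.0] [0.5711, 0.0699, 0.092] travel [0.1172, -0.2011, 0.072] r 0.575
[48.0, -45.0, 56.0] [0.5711, 0.0699, 0.056] travel [0.1172, -0.2011, 0.0] r 0.575
[48.0, -30.0, 56.0] [0.5675, 0.0844, 0.056] travel [0.11, -0.172, 0.0] r 0.574
[48.0, -25.0, 56.0] [0.5663, 0.0893, 0.056] travel [0.1075, -0.1623, 0.0] r 0.573
```

Emit:
{"op": "arm_command", "data": {"travel": [[-0.03,-0.0075,0],[-0.03,-0.0075,0.04],[-0.03,-0.0075,0.072],[-0.03,-0.0075,0.072]], "delta_rot": [[0,0,0],[0,0,0],[0,0,0],[0,0,0]]}}

```text
time_s: 19.02
tcp_pos: [0.4991, 0.1675, 0.0935]
eef_rot: [-179.9, -0.3, 14.0]
contact_force: [0.3, -0.2, 0.2]
gripper_width: 0.0875
gripper_force: 0.0
```

Emit:
{"op": "arm_command", "data": {"travel": [[0.05,-0.06,0],[0.1,-0.13,0],[0.147,-0.192,0],[0.147,-0.192,0],[0.147,-0.192,0],[0.147,-0.192,-0.04],[0.147,-0.192,-0.07],[0.147,-0.192,-0.07],[0.1435,-0.1775,-0.07],[0.14,-0.163,-0.07],[0.1395,-0.159,-0.07],[0.1395,-0.159,-0.07]], "delta_rot": [[0,0,0],[0,0,0],[0,0,0],[0,0,0],[0,0,0],[0,0,0],[0,0,0],[0,0,0],[0,0,0],[0,0,0],[0,0,0],[0,0,0]], "grip": 0}}

```text
time_s: 20.52
tcp_pos: [0.5674, 0.0872, 0.057]
eef_rot: [-180.0, -0.0, 14.0]
contact_force: [0.5, 0.9, -0.3]
gripper_width: 0.0008
gripper_force: 0.0
```

Emit:
{"op": "arm_command", "data": {"travel": [[-0.0005,0.002,0],[-0.0008,0.003,0],[-0.0008,0.003,0]], "delta_rot": [[0,0,0],[0,0,0],[0,0,0]]}}

```text
time_s: 20.9
tcp_pos: [0.5669, 0.0881, 0.0567]
eef_rot: [180.0, 0.0, 14.0]
contact_force: [-0.5, -0.6, 1.1]
gripper_width: 0.0002
gripper_force: 0.4
```

Emit:
{"op": "arm_command", "data": {"travel": [[-0.0005,0.002,0],[-0.0008,0.003,0],[-0.0008,0.003,0]], "delta_rot": [[0,0,0],[0,0,0],[0,0,0]]}}

```text
time_s: 21.28
tcp_pos: [0.5667, 0.0885, 0.0567]
eef_rot: [179.9, 0.0, 14.0]
contact_force: [3.5, -7.3, -0.6]
gripper_width: 0.0004
gripper_force: 3.8
```

Seated: stiff contact at 7 N. Now the lever: back off, rise, and go behind the knob.

```bash
python3 go.py .56655 .08945 .057 48 -38 57 48 -38 150 -142 -184 150 -142 -184 81; echo; python3 go.py .4205 -.1110 .081 -131 -184 82 -114 -184 93 -97 -184 105 -76 -184 111 -56 -184 113 -36 -184 111 -15 -184 105 5 -184 93 15 -184 85 23 -184 78
```

```text
[48.0, -38.0, 57.0] [0.5694, 0.0767, 0.057] travel [0.0057, -0.0255, 0.0] r 0.575
[48.0, -38.0, 150.0] [0.5694, 0.0767, 0.15] travel [0.0057, -0.0255, 0.186] r 0.575
[-142.0, -184.0, 150.0] [0.4204, -0.111, 0.15] travel [-0.2922, -0.4009, 0.186] r 0.435
[-142.0, -184.0, 81.0] [0.4204, -0.111, 0.081] travel [-0.2922, -0.4009, 0.048] r 0.435

[-131.0, -184.0, 82.0] [0.4311, -0.1083, 0.082] travel [0.0212, 0.0053, 0.002] r 0.445
[-114.0, -184.0, 93.0] [0.4476, -0.1042, 0.093] travel [0.0542, 0.0136, 0.024] r 0.46
[-97.0, -184.0, 105.0] [0.4641, -0.1001, 0.105] travel [0.0872, 0.0218, 0.048] r 0.475
[-76.0, -184.0, 111.0] [0.4845, -0.095, 0.111] travel [0.128, 0.032, 0.06] r 0.494
[-56.0, -184.0, 113.0] [0.5039, -0.0902, 0.113] travel [0.1668, 0.0417, 0.064] r 0.512
[-36.0, -184.0, 111.0] [0.5233, -0.0853, 0.111] travel [0.2056, 0.0514, 0.06] r 0.53
[-15.0, -184.0, 105.0] [0.5437, -0.0802, 0.105] travel [0.2463, 0.0615, 0.048] r 0.55
[5.0, -184.0, 93.0] [0.5631, -0.0754, 0.093] travel [0.2851, 0.0712, 0.024] r 0.568
[15.0, -184.0, 85.0] [0.5728, -0.073, 0.085] travel [0.3045, 0.0761, 0.008] r 0.577
[23.0, -184.0, 78.0] [0.5805, -0.071, 0.078] travel [0.3201, 0.0799, -0.006] r 0.585
```

Emit:
{"op": "arm_command", "data": {"travel": [[0.0057,-0.0255,0],[0.0057,-0.0255,0.08],[0.0057,-0.0255,0.186],[0.0057,-0.0255,0.186],[-0.07,-0.13,0.186],[-0.15,-0.23,0.186],[-0.22,-0.32,0.186],[-0.2921,-0.4009,0.186],[-0.2921,-0.4009,0.186],[-0.2921,-0.4009,0.186],[-0.2921,-0.4009,0.12],[-0.2921,-0.4009,0.048],[-0.2921,-0.4009,0.048],[-0.2921,-0.4009,0.048]], "delta_rot": [[0,0,0],[0,0,0],[0,0,0],[0,0,0],[0,0,0],[0,0,0],[0,0,0],[0,0,0],[0,0,0],[0,0,0],[0,0,0],[0,0,0],[0,0,0],[0,0,0]]}}

```text
time_s: 23.02
tcp_pos: [0.4216, -0.1103, 0.0814]
eef_rot: [180.0, -0.0, 14.1]
contact_force: [0.3, -0.5, -0.3]
gripper_width: 0.0003
gripper_force: 0.0
```

```bash
cat > chk.py <<'E'
import subprocess
from fit import *
L=pickle.load(open("last.pkl","rb"))["scene"];b=L["img"].astype(int)
CH=[0.51364,0.10192,0.24470]
m=(b[:,:,0]>140)&(b[:,:,1]<70)&(b[:,:,2]<70)
ys,xs=np.nonzero(m[205:290,235:285])
if len(xs): print("knob px",xs.mean()+235,ys.mean()+205,len(xs))
for q in(0,.05,.2,.4,1.5,1.6,1.65,1.7): print(q,proj(L,tf(CH,[[-.03+.105*np.sin(q-.85),-.184,.036+.105*np.cos(q-.85)]])).round(1))
for x in(326,340,357,374,387): print(x,"rows 255-276",b[255:277,x].min(1).tolist())
for y in(262,266): print(y,"cols 318-328",b[y,318:329].min(1).tolist(),"386-396",b[y,386:397].min(1).tolist())
E
python3 kn.py|head -1; python3 chk.py
```

```text
23.125 [ 0.42175838 -0.11029206  0.08188863] [-0.41796301  0.8913918   0.51276331]
knob px 260.0967741935484 218.17741935483872 62
0 [[259.8 218.5]]
0.05 [[259.5 218.1]]
0.2 [[258.6 217.3]]
0.4 [[257.4 217.7]]
1.5 [[252.2 246.7]]
1.6 [[252.  250.9]]
1.65 [[251.9 253. ]]
1.7 [[251.8 255.2]]
326 rows 255-276 [150, 147, 177, 255, 255, 255, 255, 255, 255, 255, 255, 255, 255, 255, 255, 254, 233, 243, 246, 176, 159, 161]
340 rows 255-276 [159, 152, 182, 255, 255, 255, 255, 150, 66, 55, 109, 231, 255, 255, 255, 255, 223, 240, 244, 179, 155, 156]
357 rows 255-276 [154, 150, 168, 253, 255, 255, 255, 255, 255, 255, 255, 255, 255, 255, 255, 255, 211, 238, 246, 195, 158, 161]
374 rows 255-276 [151, 147, 166, 253, 255, 255, 255, 168, 72, 54, 86, 162, 255, 255, 255, 255, 230, 240, 244, 201, 164, 155]
387 rows 255-276 [156, 151, 175, 255, 255, 255, 255, 254, 255, 255, 255, 254, 255, 255, 255, 255, 239, 246, 246, 222, 166, 160]
262 cols 318-328 [159, 151, 164, 155, 156, 159, 213, 255, 255, 255, 255] 386-396 [254, 254, 255, 255, 226, 241, 243, 242, 126, 88, 86]
266 cols 318-328 [154, 153, 161, 156, 160, 159, 240, 255, 255, 255, 255] 386-396 [255, 254, 255, 255, 251, 246, 245, 245, 131, 87, 86]
```

The knife is flush at both stops and the lever is off. Throwing the lever along its arc.

Emit:
{"op": "arm_command", "data": {"travel": [[0.0212,0.0053,0.002],[0.038,0.0095,0.013],[0.0542,0.0136,0.024],[0.0707,0.0177,0.036],[0.0872,0.0218,0.048],[0.107,0.027,0.055],[0.128,0.032,0.06],[0.147,0.037,0.063],[0.1668,0.0417,0.064],[0.186,0.0465,0.063],[0.2056,0.0514,0.06],[0.226,0.0565,0.055],[0.2463,0.0615,0.048],[0.2463,0.0615,0.048]], "delta_rot": [[0,0,0],[0,0,0],[0,0,0],[0,0,0],[0,0,0],[0,0,0],[0,0,0],[0,0,0],[0,0,0],[0,0,0],[0,0,0],[0,0,0],[0,0,0],[0,0,0]]}}

```text
time_s: 24.88
tcp_pos: [0.5446, -0.0795, 0.104]
eef_rot: [-180.0, -0.0, 14.0]
contact_force: [-0.4, -0.9, -0.1]
gripper_width: 0.0005
gripper_force: 0.0
```

```bash
python3 kn.py|head -1; python3 chk.py|head -1
```

```text
24.975 [ 0.5439942  -0.07957598  0.10438052] [-0.24026492  0.34866872 -0.42990614]
knob px 253.14102564102564 237.4230769230769 78
```

Emit:
{"op": "arm_command", "data": {"travel": [[0.0194,0.0049,-0.012],[0.0388,0.0097,-0.024],[0.0582,0.0146,-0.04],[0.066,0.0165,-0.048],[0.066,0.0165,-0.048]], "delta_rot": [[0,0,0],[0,0,0],[0,0,0],[0,0,0],[0,0,0]]}}

```text
time_s: 25.6
tcp_pos: [0.577, -0.0714, 0.0801]
eef_rot: [-180.0, 0.0, 14.0]
contact_force: [-1.2, -0.6, 0.0]
gripper_width: 0.0005
gripper_force: 0.1
```

```bash
python3 kn.py|head -1; python3 chk.py|head -1
```

```text
25.7 [ 0.57653844 -0.07146691  0.0803775 ] [ 0.40722994  0.39785663 -0.77910294]
knob px 252.20253164556962 254.20253164556962 79
```

Emit:
{"op": "arm_command", "data": {"travel": [[0.004,0.001,-0.003],[0.008,0.002,-0.004],[0.008,0.002,-0.004]], "delta_rot": [[0,0,0],[0,0,0],[0,0,0]]}}

```text
time_s: 26.08
tcp_pos: [0.5797, -0.0708, 0.0783]
eef_rot: [-180.0, 0.1, 14.0]
contact_force: [-3.4, -0.9, 0.6]
gripper_width: 0.0002
gripper_force: 1.7
```

```bash
python3 kn.py|head -1; python3 chk.py|head -1
```

```text
26.175 [ 0.57982899 -0.07080092  0.07839627] [-4.23779077 -1.06497843  0.52263541]
knob px 252.28048780487805 255.109756097561 82
```

Emit:
{"op": "arm_command", "data": {"travel": [[0.004,0.001,0],[0.006,0.0015,0],[0.006,0.0015,0]], "delta_rot": [[0,0,0],[0,0,0],[0,0,0]]}}

```text
time_s: 26.55
tcp_pos: [0.5805, -0.0707, 0.0779]
eef_rot: [-180.0, 0.3, 13.9]
contact_force: [-11.1, -2.7, 5.0]
gripper_width: 0.0003
gripper_force: 5.2
```

Far stop reached (11 N, stalled). Backing off towards the robot, then up.

Emit:
{"op": "arm_command", "data": {"travel": [[-0.04,-0.01,0],[-0.08,-0.02,0.03],[-0.08,-0.02,0.14],[-0.08,-0.02,0.25],[-0.08,-0.02,0.25],[-0.08,-0.02,0.25]], "delta_rot": [[0,0,0],[0,0,0],[0,0,0],[0,0,0],[0,0,0],[0,0,0]]}}

```text
time_s: 27.3
tcp_pos: [0.5442, -0.0796, 0.204]
eef_rot: [-180.0, -0.1, 14.0]
contact_force: [0.6, -0.6, -0.2]
gripper_width: 0.0001
gripper_force: 0.0
```

```bash
python3 kn.py|head -1; python3 chk.py
```

```text
27.4 [ 0.54333159 -0.07978468  0.20269916] [ 0.30849564  0.46591688 -0.02586512]
knob px 252.53846153846155 256.10769230769233 65
0 [[259.8 218.5]]
0.05 [[259.5 218.1]]
0.2 [[258.6 217.3]]
0.4 [[257.4 217.7]]
1.5 [[252.2 246.7]]
1.6 [[252.  250.9]]
1.65 [[251.9 253. ]]
1.7 [[251.8 255.2]]
326 rows 255-276 [146, 147, 171, 255, 255, 255, 255, 255, 255, 255, 254, 255, 255, 254, 255, 254, 229, 243, 245, 175, 157, 160]
340 rows 255-276 [153, 154, 181, 255, 255, 255, 255, 150, 62, 51, 105, 229, 255, 255, 255, 255, 220, 237, 244, 179, 154, 155]
357 rows 255-276 [148, 145, 165, 252, 255, 254, 254, 254, 255, 255, 255, 255, 254, 255, 255, 255, 209, 237, 244, 188, 154, 153]
374 rows 255-276 [148, 146, 163, 252, 255, 255, 255, 161, 72, 52, 82, 155, 255, 255, 255, 255, 228, 238, 242, 196, 161, 155]
387 rows 255-276 [150, 148, 171, 255, 255, 255, 254, 254, 254, 254, 254, 254, 254, 254, 255, 255, 238, 244, 244, 220, 170, 156]
262 cols 318-328 [153, 151, 160, 153, 155, 155, 207, 255, 255, 255, 255] 386-396 [254, 254, 255, 255, 224, 239, 243, 242, 122, 84, 86]
266 cols 318-328 [150, 149, 161, 150, 153, 154, 237, 255, 255, 255, 254] 386-396 [254, 254, 255, 255, 250, 244, 244, 243, 134, 88, 86]
```

The lever is at its far stop and the knife is unmoved against both stops. Handing in.

```bash
python3 -c "
from plant import close_job
print(close_job())"
```

```text
the job is handed in; nothing more can be done
None
```

The job is handed in at about 27 s, with no verdict returned: by force and camera the knife lies flush on the back rail and end stop, the magnet lever is at its far stop, and the arm is clear; I planned round the other things on the bench but did not re-measure them.

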